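# Close the sample jars and return them to their slots

## Robot

A 7-joint arm with a two-finger parallel gripper is mounted at the origin on the work surface. World frame = base frame: x ahead of the robot, y to its left, z up, the work surface at z = 0. Lengths are in m, angles in rad, forces in N, time in s.
With the tool pointing down it reaches from about 0.425 to 0.825 m from the base axis. Payload 3.6 kg.
Tool frame: the origin (TCP) lies at the very end of the fingers, on their centre line; the grasp point (between the pads) lies 19 mm behind it; z points along the fingers, y is the line along which they close (so a half turn about z gives the same grasp; the last joint's range is limited). The gripper opens to 93 mm and grips with 3 to 60 N. Pads are 15 mm wide; open, the fingers measure 128 mm over their backs; the gripper's body (75 mm by 188 mm) begins 65 mm behind the grasp point.
Start: joints at [-1.202, 0.615, -0.013, 1.423, 0.008, 1.103, -0.04], TCP at [0.251, 0.6, 0.219] pointing down, gripper open.
Joint ranges: [-3.12, 3.12], [-0.3, 2.06], [-1.34, 1.32], [0.26, 2.42], [-1.36, 4.5], [0.01, 1.98], [-2.84, 2.84]. Speed limits (rad/s): [2.79, 2.79, 3.14, 3.14, 3.14, 3.14, 3.14].

## Interface

Orientations are given as a rotation vector (axis times angle).
In Python, from station import r gives the robot as it stands.
- The arm moves only by the shell command python3 -m inch 'ROWS' [FORCE]. ROWS is JSON, a list of rows, each a list of 3 entries, a list of its own where there are three numbers: the shift along the tool's x, y, z in cm, then the turn about the tool's z in degrees, then the closure, from 0 (fully open) to 1 (shut). In form: [[[tx, ty, tz], spin, fingers], ...]. A call has 1 to 12 rows; each row shifts and turns the commanded pose from where the row before left it, along the tool's axes as they then stand; what a row does not reach is not made up. A row lasts 1/8 s, in which the tool goes at most 62.5 mm and 10.7 degrees, less where a joint would pass 70% of its speed; a pose out of reach is approached as far as the arm can. A call is refused whole if a number of a shift passes 6.25 or a number of a turn 10.7, either way. A call with a gripper value outside its range is refused whole. The fingers move at their own pace and stop on an object; FORCE is the grip in N (left out, the last holds). Time passes only in rows, so rows that do not move let the fingers close. It gives the time, the measured TCP pose, the force and the opening at its end, in the units of the state.
- r.state(): the state, without advancing time (a new reading comes with each control period).
- r.read_camera(name): name is "side" or "top" or "wrist"; returns the picture (480x640x3 uint8, red, green, blue); there is no depth.
- r.camera_params(name): a dict with "fovy" (degrees; the focal length in pixels is half the picture's height over the tangent of half this angle, whatever the lens; pixels are square), "cx", "cy" (the principal point, pixels), "cam_to_world" (4x4, takes a point from camera to world coordinates). Camera axes: x right, y down, z forward; pixel columns grow to the right and rows downward; lengths in m; the calibration is good to about 2 mm. A picture is of the moment at which its call begins: read the wrist's pose just before it. camera_params takes no time and is no camera call; for the wrist camera it gives the pose at the moment of the call.
- r.job_done(): hands the job in, once; it reports no verdict.
The state is a dict: "t": time; "joint_positions": joint angles; "dq": joint speeds; "tau": joint torques, N m; "tcp_pos": TCP position; "tcp_rot": TCP orientation; "wrist_force": force on the tool from outside, world axes, zero at the start; "moment": the same for the moment, N m; "width": opening from 0.0 (shut) to 1.0 (fully open).
Only numpy, scipy, OpenCV 4.12 (cv2) and the standard library are available. Lean on these libraries where they do the work, as an engineer would, in place of code of your own. Each camera call takes 0.05 s, during which the arm holds its last target. There are 200 camera calls.

## Task

Four or five sample jars are out of place: most stand about on the lab bench, and one may stand in another's slot of the divided wooden crate. Press each jar's snap lid down until it is fully home before you lift that jar, and stand every jar upright on the floor of its own slot, the one whose floor card shows the outline of its base. Leave the stack of spare lids, the amber bottle, the beaker and the flask where they are.

Things in the scene. Friction and masses are not known exactly. Their poses are not given: they have to be found in the camera images.
- jar_big_round: a big round jar, 66 mm across, 102 mm high with its lid home: white plastic, straight-sided, with a grey snap lid of the jar's outline that takes up the top 16 mm when home. 120 to 340 g. May be absent. Origin: centre of its underside, z up. Grip the body below the lid (in a slot, above the 30 mm walls).
- jar_small_round: a small round jar, 48 mm across, 88 mm high with its lid home: white plastic, straight-sided, with a grey snap lid of the jar's outline that takes up the top 16 mm when home. 120 to 340 g. May be absent. Origin: centre of its underside, z up. Grip the body below the lid (in a slot, above the 30 mm walls).
- jar_big_square: a big square jar, 62 x 62 mm, 100 mm high with its lid home: white plastic, straight-sided, with a grey snap lid of the jar's outline that takes up the top 16 mm when home. 120 to 340 g. May be absent. Origin: centre of its underside, z up. Grip the body below the lid (in a slot, above the 30 mm walls).
- jar_small_square: a small square jar, 46 x 46 mm, 88 mm high with its lid home: white plastic, straight-sided, with a grey snap lid of the jar's outline that takes up the top 16 mm when home. 120 to 340 g. May be absent. Origin: centre of its underside, z up. Grip the body below the lid (in a slot, above the 30 mm walls).
- jar_oblong: an oblong jar, 68 mm along its x and 42 mm along its y, 94 mm high with its lid home: white plastic, straight-sided, with a grey snap lid of the jar's outline that takes up the top 16 mm when home. 120 to 340 g. May be absent. Origin: centre of its underside, z up. Grip the body below the lid (in a slot, above the 30 mm walls).
- lid_big_round (a joint): how far the lid of the big round jar has been pressed down (m): 0 stands 7 mm proud of home, 0.007 is fully home. It starts 4.5 to 7 mm proud. It slides stiffly (about 5 N), stays where it is left, and stops hard when home; press down on the middle of its top with 10 to 15 N while the jar stands.
- lid_small_round (a joint): how far the lid of the small round jar has been pressed down (m): 0 stands 7 mm proud of home, 0.007 is fully home. It starts 4.5 to 7 mm proud. It slides stiffly (about 5 N), stays where it is left, and stops hard when home; press down on the middle of its top with 10 to 15 N while the jar stands.
- lid_big_square (a joint): how far the lid of the big square jar has been pressed down (m): 0 stands 7 mm proud of home, 0.007 is fully home. It starts 4.5 to 7 mm proud. It slides stiffly (about 5 N), stays where it is left, and stops hard when home; press down on the middle of its top with 10 to 15 N while the jar stands.
- lid_small_square (a joint): how far the lid of the small square jar has been pressed down (m): 0 stands 7 mm proud of home, 0.007 is fully home. It starts 4.5 to 7 mm proud. It slides stiffly (about 5 N), stays where it is left, and stops hard when home; press down on the middle of its top with 10 to 15 N while the jar stands.
- lid_oblong (a joint): how far the lid of the oblong jar has been pressed down (m): 0 stands 7 mm proud of home, 0.007 is fully home. It starts 4.5 to 7 mm proud. It slides stiffly (about 5 N), stays where it is left, and stops hard when home; press down on the middle of its top with 10 to 15 N while the jar stands.
- slot_big_round: the big round jar's slot in the crate: the cell whose white floor card is printed with the solid black outline of that jar's base, full size. Which cell it is varies. Origin: centre of the cell's floor at bench level (the card is paper-thin and the jars stand at bench height); x and y run along the crate's.
- slot_small_round: the small round jar's slot in the crate: the cell whose white floor card is printed with the solid black outline of that jar's base, full size. Which cell it is varies. Origin: centre of the cell's floor at bench level (the card is paper-thin and the jars stand at bench height); x and y run along the crate's.
- slot_big_square: the big square jar's slot in the crate: the cell whose white floor card is printed with the solid black outline of that jar's base, full size. Which cell it is varies. Origin: centre of the cell's floor at bench level (the card is paper-thin and the jars stand at bench height); x and y run along the crate's.
- slot_small_square: the small square jar's slot in the crate: the cell whose white floor card is printed with the solid black outline of that jar's base, full size. Which cell it is varies. Origin: centre of the cell's floor at bench level (the card is paper-thin and the jars stand at bench height); x and y run along the crate's.
- slot_oblong: the oblong jar's slot in the crate: the cell whose white floor card is printed with the solid black outline of that jar's base, full size. Which cell it is varies. Origin: centre of the cell's floor at bench level (the card is paper-thin and the jars stand at bench height); x and y run along the crate's.
- crate: low divided crate of dark wood, fixed to the bench, open below: 230 mm (x) by 292 mm (y), walls 30 mm high. Two rows (along x, 110 mm apart) of three cells (along y, 94 mm apart), each 104 mm (x) by 88 mm (y) inside; outer walls 8 mm, dividers 6 mm thick. Any jar fits any cell. Origin: its centre at bench level.
- spare_lids: stack of spare lids, 60 mm across and 34 mm high, standing in the sixth cell, whose card is blank; leave it. Origin: centre of its underside.
- amber_bottle: amber reagent bottle, 72 mm across, 150 mm high, standing on the bench; leave it. Origin: centre of its underside.
- beaker: empty glass beaker, 80 mm across, 95 mm high, standing on the bench; leave it. Origin: centre of its underside.
- flask: conical glass flask, 84 mm across, 118 mm high, standing on the bench; leave it. Origin: centre of its underside.

How it is judged:
By the outcome, as a careful person would: the job done as asked, in the order asked, and still so for the second after the job is handed in, with the robot touching nothing.
Of jar_big_round, jar_small_round, jar_big_square, jar_small_square, jar_oblong only 4 to 5 are there at a start; the rules pass over those that are not, and their reading is None.
At some moment in a run one of jar_big_round, jar_small_round, jar_big_square, jar_small_square, jar_oblong may be knocked a few centimetres aside while the robot is not near it.
It also fails if it takes over 210 s, if anything falls off the work surface, if the arm or the gripper's body presses on something with over 40 N, if the wrist force passes 120 N, or if a joint passes its speed limit or range.

## Working session

There is one attempt and no reset: what is moved stays moved. The work goes in short steps, Python scripts to look and compute and a shell command to move; the robot and the scene stay as the last step left them, time stands still between calls to the robot, and variables do not carry over. Pictures are saved under pics/ and viewed, on a budget of 14 in all, crops included, one or two more only if the job needs it, and the job is handed in when it is done.

```bash
ls; mkdir -p pics; python3 - <<'E'
from station import r
import cv2,numpy as np
np.set_printoptions(precision=4,suppress=True)
print(r.state())
for n in("top","side","wrist"):
    p=r.camera_params(n);print(n,p)
    cv2.imwrite(f"pics/{n}0.png",r.read_camera(n)[:,:,::-1])
E
```

```text
pics
{'t': 0.0, 'joint_positions': array([-1.2015,  0.6159, -0.0126,  1.4249,  0.0081,  1.1034, -0.0404]), 'dq': array([-0.0011, -0.0015, -0.0002,  0.0004,  0.0012,  0.0014,  0.001 ]), 'tau': array([  0.0006, -45.8934,   0.2092, -16.5738,  -0.0611,   0.0205,
         0.0002]), 'tcp_pos': array([0.2503, 0.599 , 0.2175]), 'tcp_rot': array([-0.6175, -3.0798,  0.004 ]), 'wrist_force': array([-1.3988,  0.4798,  0.4724]), 'moment': array([-0.0311, -0.0366,  0.0013]), 'width': 0.9997345604759313}
top {'fovy': 45.05094040683791, 'cx': 318.27305146228144, 'cy': 238.852393687553, 'cam_to_world': array([[ 0.0139, -0.9844,  0.1753,  0.2629],
       [-0.9999, -0.0147, -0.0036, -0.0655],
       [ 0.0061, -0.1752, -0.9845,  1.5472],
       [ 0.    ,  0.    ,  0.    ,  1.    ]])}
side {'fovy': 56.87670197573977, 'cx': 312.38186455062987, 'cy': 241.5474933448045, 'cam_to_world': array([[-0.9945, -0.0754,  0.0734,  0.4784],
       [-0.1051,  0.7321, -0.673 ,  0.5826],
       [-0.003 , -0.677 , -0.736 ,  0.7738],
       [ 0.    ,  0.    ,  0.    ,  1.    ]])}
wrist {'fovy': 67.94959115931682, 'cx': 319.20603736535696, 'cy': 238.19237393512688, 'cam_to_world': array([[ 0.3852,  0.8855,  0.2599,  0.1773],
       [ 0.9228, -0.369 , -0.1107,  0.6299],
       [-0.0021,  0.2825, -0.9593,  0.3834],
       [ 0.    ,  0.    ,  0.    ,  1.    ]])}
```

View pics/top0.png

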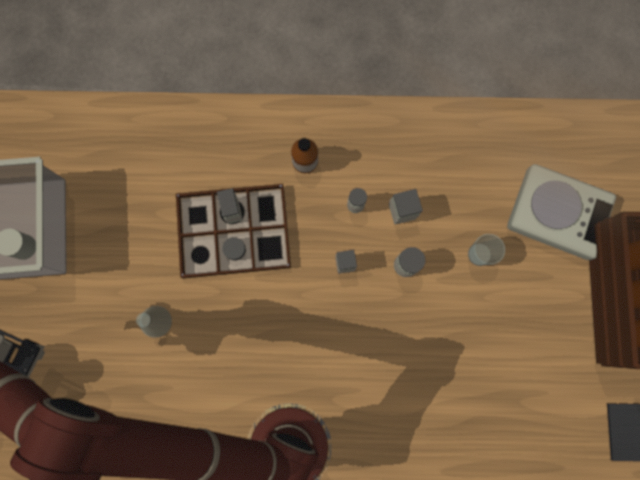

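View pics/side0.png

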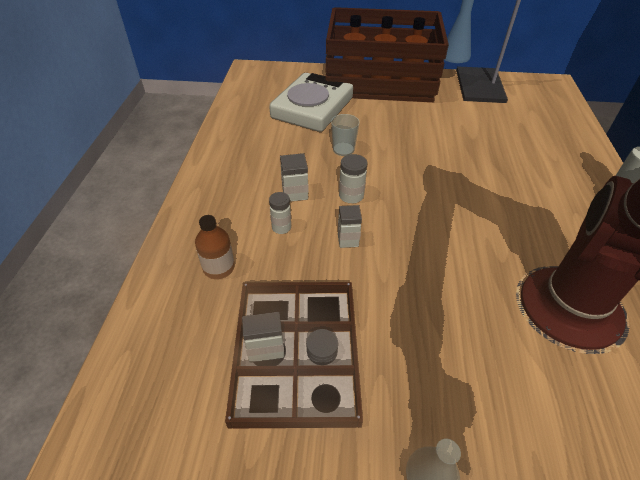

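```bash
python3 - <<'E'
import cv2,numpy as np
im=cv2.imread("pics/top0.png")
c=im[125:300,165:525]
cv2.imwrite("pics/crop0.png",cv2.resize(c,None,fx=2.2,fy=2.2,interpolation=cv2.INTER_CUBIC))
hsv=cv2.cvtColor(im,cv2.COLOR_BGR2HSV)
for n,(u,v) in dict(sr=(358,196),bs=(405,204),ss=(346,260),br=(411,257),ob=(228,203),lids=(234,247),wood=(370,230),card=(190,205),crate=(233,190)).items(): print(n,hsv[v,u],hsv[v+8,u])
E
```

```text
sr [18 16 81] [21 23 78]
bs [24 16 82] [21 22 83]
ss [18 16 82] [21 24 73]
br [20 18 84] [15 18 83]
ob [18 16 82] [26 22 80]
lids [20 18 84] [30 16 82]
wood [ 16 122 149] [ 16 121 143]
card [ 18  47 120] [30 10 25]
crate [10 51 60] [20 19 79]
```

View pics/crop0.png

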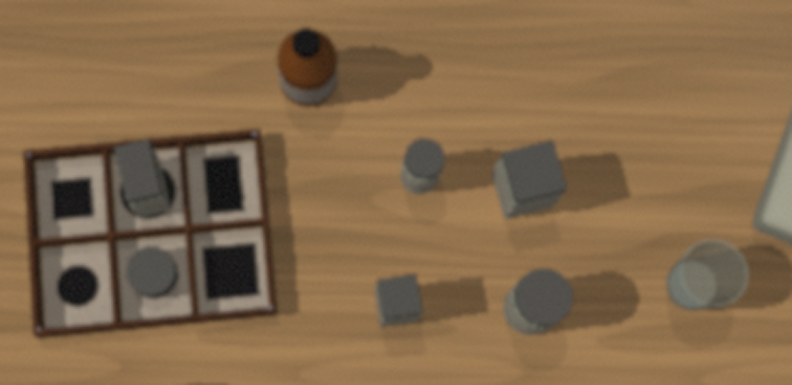

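```bash
cat > h.py <<'E'
from station import r
import cv2,numpy as np
from scipy.spatial.transform import Rotation as Ro
np.set_printoptions(precision=4,suppress=True)
def ray(p,uv,z):
    f=240/np.tan(np.radians(p["fovy"]/2)); T=p["cam_to_world"]
    d=T[:3,:3]@np.array([(uv[0]-p["cx"])/f,(uv[1]-p["cy"])/f,1]); o=T[:3,3]
    return o+d*(z-o[2])/d[2]
def proj(p,X):
    f=240/np.tan(np.radians(p["fovy"]/2)); T=p["cam_to_world"]
    c=T[:3,:3].T@(np.asarray(X)-T[:3,3]); return f*c[:2]/c[2]+[p["cx"],p["cy"]]
def snap(n,name=None):
    p=r.camera_params(n); im=r.read_camera(n)[:,:,::-1].copy()
    if name: cv2.imwrite(f"pics/{name}.png",im)
    return p,im
def go(X,yaw=None):
    """spin (deg) to bring tool y to world yaw (mod 180), then shift cm in tool axes after it. Tool assumed down."""
    s=r.state(); R=Ro.from_rotvec(s["tcp_rot"]).as_matrix()
    y=np.degrees(np.arctan2(R[1,1],R[0,1])); d=0
    if yaw is not None: d=-((yaw-y+90)%180-90)   # tool z down: + spin turns yaw negative
    R2=R@Ro.from_euler("z",d,degrees=True).as_matrix()
    print("t %.1f tcp"%s["t"],s["tcp_pos"],"yaw_y %.1f"%y,"q7 %.2f"%s["joint_positions"][6],"F",s["wrist_force"],"w %.3f"%s["width"])
    print("spin %.1f shift cm"%d,np.round(R2.T@(np.asarray(X)-s["tcp_pos"])*100,2), "tilt %.3f"%R[2,2])
E
python3 - <<'E'
from h import *
p=r.camera_params("top"); im=cv2.imread("pics/top0.png")
h=cv2.cvtColor(im,cv2.COLOR_BGR2HSV)
m=(h[:,:,2]<42).astype(np.uint8); m[:,:180]=0;m[:,285:]=0;m[:190]=0;m[270:]=0
n,l,s,c=cv2.connectedComponentsWithStats(m)
for i in range(1,n):
    if s[i,4]>60: print("dark",s[i],c[i],ray(p,c[i],0)[:2])
q=lambda a,b:(a/2.2+165,b/2.2+125)
for k,uv in dict(TL=(27,154),TR=(259,134),BL=(39,332),BR=(272,310)).items(): print(k,ray(p,q(*uv),.03)[:2])
for k,(a,b,z) in dict(sr=(424,157,.093),bs=(530,172,.105),ss=(400,296,.093),br=(543,296,.107),ob=(139,170,.1),bottle=(307,85,.03)).items(): print(k,ray(p,q(a,b),z)[:2])
print("flask",ray(p,(156,322),.03)[:2],"beaker",ray(p,(480,254),.02)[:2])
go((0,0,0))
E
```

```text
dark [259 197  15  24 321] [265.9439 208.3988] [0.621  0.0734]
dark [190 208  16  15 225] [197.2844 215.0889] [0.5994 0.2603]
dark [258 237  23  23 451] [269.0111 247.9157] [0.5115 0.0618]
dark [192 247  16  16 199] [199.6432 254.5829] [0.4905 0.2484]
TL [0.6475 0.3106]
TR [0.6772 0.0271]
BL [0.4288 0.2839]
BR [0.4594 0.0062]
sr [ 0.6351 -0.1714]
bs [ 0.6159 -0.294 ]
ss [ 0.4696 -0.144 ]
br [ 0.4701 -0.3067]
ob [0.6125 0.1617]
bottle [ 0.7408 -0.0308]
flask [0.3079 0.3465] beaker [ 0.5002 -0.5039]
t 0.1 tcp [0.2504 0.5992 0.2178] yaw_y 67.3 q7 -0.04 F [0.6421 0.6614 0.6385] w 1.001
spin 0.0 shift cm [  0.  -64.9  21.9] tilt -1.000
```

```bash
python3 -c "
from h import *
go((.6125,.1617,.23),100)"
```

```text
t 0.1 tcp [0.2504 0.5992 0.2178] yaw_y 67.3 q7 -0.04 F [0.6421 0.6614 0.6385] w 1.001
spin -32.7 shift cm [-28.06 -49.38  -1.17] tilt -1.000
```

```bash
python3 -m inch '[[[0,0,0],-10.7,1],[[0,0,0],-10.7,1],[[0,0,0],-10.7,1],[[-3.1,-5.4,-0.1],0,1],[[-3.1,-5.4,-0.1],0,1],[[-3.1,-5.4,-0.1],0,1],[[-3.1,-5.4,-0.1],0,1],[[-3.1,-5.4,-0.1],0,1],[[-3.1,-5.4,-0.1],0,1],[[-3.1,-5.4,-0.1],0,1],[[-3.1,-5.4,-0.1],0,1],[[-3.1,-5.4,-0.1],0,1]]' 30; python3 -m inch '[[[0,0,0],0,1],[[0,0,0],0,1]]'
python3 - <<'E'
from h import *
go((.6125,.1617,.23))
snap("wrist","w1")
E
```

```text
t: 1.65
tcp_pos: [0.6063, 0.1643, 0.2275]
tcp_rot: [0.258, -3.131, -0.0]
wrist_force: [0.3, 0.5, -0.2]
width: 0.004
t: 1.9
tcp_pos: [0.6047, 0.1666, 0.2271]
tcp_rot: [0.258, -3.129, -0.002]
wrist_force: [-0.5, 0.6, 0.3]
width: 0.007
t 1.9 tcp [0.6047 0.1666 0.2271] yaw_y 99.4 q7 1.36 F [-0.5086  0.6264  0.2949] w 0.007
spin 0.0 shift cm [-0.69 -0.61 -0.29] tilt -1.000
```

View pics/w1.png

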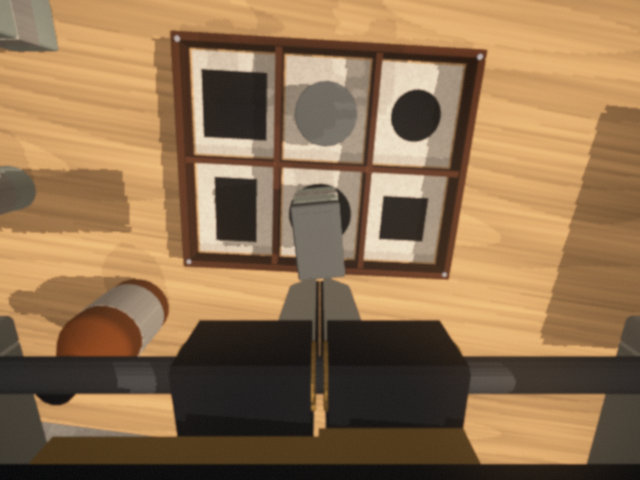

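```bash
cat >> h.py <<'E'
def lid(p,im,X,z,half=60,lo=(0,0,75),hi=(180,40,135)):
    """grey lid-top blob near projected guess X; returns minAreaRect in world on plane z"""
    g=cv2.cvtColor(cv2.GaussianBlur(im,(3,3),0),cv2.COLOR_BGR2HSV)
    u,v=proj(p,X).astype(int); m=cv2.inRange(g,lo,hi)
    k=np.zeros_like(m); k[max(v-half,0):v+half,max(u-half,0):u+half]=255; m&=k
    m=cv2.morphologyEx(m,cv2.MORPH_OPEN,np.ones((3,3)))
    n,l,s,c=cv2.connectedComponentsWithStats(m)
    i=1+np.argmin([np.hypot(*(c[j]-(u,v)))-s[j,4]*.02 for j in range(1,n)])
    ct=max(cv2.findContours((l==i).astype(np.uint8),0,1)[0],key=cv2.contourArea)
    w=np.array([ray(p,q[0],z)[:2] for q in ct]); 
    (c0,wh,a)=cv2.minAreaRect((w*1000).astype(np.float32))
    print("guess px",(u,v),"blob",s[i],"world c",np.array(c0)/1000,"size",np.array(wh),"ang %.1f"%a)
    return l==i
E
python3 - <<'E'
from h import *
p=r.camera_params("wrist"); im=cv2.imread("pics/w1.png")
h=cv2.cvtColor(im,cv2.COLOR_BGR2HSV)
for uv in [(320,240),(318,196),(330,110),(310,320)]: print(uv,h[uv[1],uv[0]])
for uv in [(293,207),(340,205),(345,274),(300,279)]: print("ob",ray(p,uv,.099)[:2])
for uv in [(177,38),(482,57),(188,262),(445,275)]: print("screw",ray(p,uv,.03)[:2])
m=(h[:,:,2]<50).astype(np.uint8); m[300:]=0
n,l,s,c=cv2.connectedComponentsWithStats(m)
for i in range(1,n):
    if s[i,4]>500: print("dark",s[i],c[i],ray(p,c[i],0)[:2])
E
```

```text
(320, 240) [ 15  38 120]
(318, 196) [ 23  48 118]
(330, 110) [ 17  32 113]
(310, 320) [16 63 69]
ob [0.5881 0.1433]
ob [0.5798 0.1819]
ob [0.6402 0.1976]
ob [0.6515 0.159 ]
screw [0.4652 0.0136]
screw [0.4339 0.2926]
screw [0.6813 0.0374]
screw [0.6499 0.3162]
dark [404  56  73  68 636] [459.8066  79.0487] [0.4497 0.2877]
dark [ 204   72   62   67 3840] [234.624  104.0763] [0.5117 0.0641]
dark [ 393   92   46   47 1554] [416.9987 113.7477] [0.4894 0.2528]
dark [ 217  179   38   61 2186] [235.9469 209.0288] [0.6218 0.0767]
```

```bash
python3 -c "
from h import *
go((.616,.171,.11),104.2)"
```

```text
t 1.9 tcp [0.6043 0.1679 0.2274] yaw_y 99.6 q7 1.36 F [ 0.2009  0.4451 -0.8893] w 0.006
spin -4.6 shift cm [-1.23 -0.01 11.74] tilt -1.000
```

```bash
python3 -m inch '[[[0,0,0],-4.6,1],[[-1.2,0,3],0,1],[[0,0,5],0,1],[[0,0,3],0,1],[[0,0,0.7],0,1],[[0,0,0.5],0,1],[[0,0,0.3],0,1],[[0,0,0],0,1]]'; python3 -m inch '[[[0,0,0.2],0,1],[[0,0,0.2],0,1],[[0,0,0],0,1]]'
```

```text
t: 2.95
tcp_pos: [0.6175, 0.1691, 0.1036]
tcp_rot: [-0.383, 3.116, 0.0]
wrist_force: [-0.1, 0.2, -0.1]
width: 0.009
t: 3.32
tcp_pos: [0.6174, 0.1689, 0.0991]
tcp_rot: [-0.383, 3.117, 0.0]
wrist_force: [0.4, 0.1, 2.1]
width: 0.005
```

```bash
python3 -m inch '[[[0,0,0.2],0,1],[[0,0,0.2],0,1],[[0,0,0],0,1]]'; python3 -m inch '[[[0,0,0.15],0,1],[[0,0,0],0,1]]'; python3 -m inch '[[[0,0,0.1],0,1],[[0,0,0],0,1]]'
```

```text
t: 3.7
tcp_pos: [0.6174, 0.1689, 0.095]
tcp_rot: [-0.383, 3.117, 0.0]
wrist_force: [-0.9, 0.5, 3.8]
width: 0.006
t: 3.95
tcp_pos: [0.6174, 0.169, 0.0943]
tcp_rot: [-0.383, 3.117, 0.0]
wrist_force: [-1.1, -0.0, 8.1]
width: 0.013
t: 4.2
tcp_pos: [0.6176, 0.169, 0.0943]
tcp_rot: [-0.383, 3.117, -0.0]
wrist_force: [-3.5, -0.9, 12.9]
width: 0.006
```

```bash
python3 -m inch '[[[0,0,-1.5],0,0.1],[[0,0,-1.5],0,0],[[0,0,0],0,0],[[0,0,0],0,0],[[0,0,0],0,0],[[0,0,0],0,0]]' 30
```

```text
t: 4.95
tcp_pos: [0.6167, 0.1688, 0.1216]
tcp_rot: [0.383, -3.117, 0.0]
wrist_force: [0.2, -0.3, 0.3]
width: 0.598
```

```bash
python3 -c "
from h import *
go((.617,.1705,.038),104.2)"
```

```text
t 5.0 tcp [0.6167 0.1688 0.1216] yaw_y 104.0 q7 1.42 F [ 0.1937 -0.3356  0.3217] w 0.598
spin -0.2 shift cm [-0.08  0.16  8.36] tilt -1.000
```

```bash
python3 -m inch '[[[0,0,0],0,0],[[0,0,0],0,0],[[0,0,0],0,0],[[0,0.1,3],0,0],[[0,0,3],0,0],[[0,0,2.3],0,0],[[0,0,0],0,0.5],[[0,0,0],0,1],[[0,0,0],0,1],[[0,0,0],0,1],[[0,0,0],0,1],[[0,0,0],0,1]]' 30; python3 -m inch '[[[0,0,0],0,1],[[0,0,0],0,1],[[0,0,0],0,1]]';python3 -c "
from h import *
go((.6219,.0764,.085),96.4)"
```

```text
t: 6.45
tcp_pos: [0.6171, 0.1693, 0.0395]
tcp_rot: [-0.383, 3.118, -0.001]
wrist_force: [0.4, -1.5, 1.5]
width: 0.453
t: 6.82
tcp_pos: [0.6171, 0.1694, 0.0395]
tcp_rot: [-0.383, 3.118, -0.001]
wrist_force: [0.5, -2.0, 3.8]
width: 0.451
t 6.8 tcp [0.6171 0.1694 0.0395] yaw_y 104.0 q7 1.40 F [ 0.5476 -1.9733  3.7631] w 0.451
spin 7.6 shift cm [ 0.55 -9.3  -4.54] tilt -1.000
```

```bash
python3 -m inch '[[[0,0,-2.2],0,1],[[0,0,-2.5],0,1],[[0,0,0],7.6,1],[[0.3,-4,0],0,1],[[0.3,-4,0],0,1],[[0,-1.3,0],0,1],[[0,0,0],0,1],[[0,0,0],0,1]]';python3 -c "
from h import *
go((.6219,.0764,.0395),96.4)"
```

```text
t: 7.82
tcp_pos: [0.6208, 0.0799, 0.0859]
tcp_rot: [0.181, -3.136, -0.004]
wrist_force: [0.6, 0.4, -2.3]
width: 0.45
t 7.8 tcp [0.6208 0.0799 0.0859] yaw_y 96.6 q7 1.44 F [ 0.5662  0.4085 -2.2782] w 0.450
spin 0.2 shift cm [-0.07 -0.37  4.64] tilt -1.000
```

```bash
python3 -m inch '[[[0,-0.3,2],0,1],[[0,0,2],0,1],[[0,0,0.5],0,1],[[0,0,0.1],0,1],[[0,0,0],0,1],[[0,0,0],0,0.2],[[0,0,0],0,0],[[0,0,0],0,0],[[0,0,0],0,0],[[0,0,0],0,0],[[0,0,-4],0,0],[[0,0,-5.5],0,0]]';python3 -c "
from h import *
go((.635,-.1714,.22),90)
snap('top','t1')"
```

```text
t: 9.32
tcp_pos: [0.6203, 0.0736, 0.1346]
tcp_rot: [0.176, -3.132, 0.001]
wrist_force: [1.4, -0.2, -0.1]
width: 1.001
t 9.3 tcp [0.6203 0.0736 0.1346] yaw_y 96.4 q7 1.45 F [ 1.4371 -0.1625 -0.1053] w 1.001
spin 6.4 shift cm [ -1.44 -24.5   -8.54] tilt -1.000
```

```bash
python3 -m inch '[[[0,0,-4],0,1],[[0,0,-4.4],6.4,1],[[-0.4,-6.1,0],0,1],[[-0.3,-6.1,0],0,1],[[-0.4,-6.1,0],0,1],[[-0.3,-6.1,0],0,1],[[0,0,0],0,1],[[0,0,0],0,1]]';python3 -c "
from h import *
go((.635,-.1714,.22),90)
snap('wrist','w2')"
```

```text
t: 10.38
tcp_pos: [0.6356, -0.1696, 0.2188]
tcp_rot: [0.0, -3.141, -0.002]
wrist_force: [-0.8, 1.2, -0.4]
width: 0.187
t 10.4 tcp [ 0.6356 -0.1696  0.2188] yaw_y 90.0 q7 1.76 F [-0.8083  1.1731 -0.4091] w 0.187
spin 0.0 shift cm [ 0.06 -0.18 -0.12] tilt -1.000
```

View pics/w2.png

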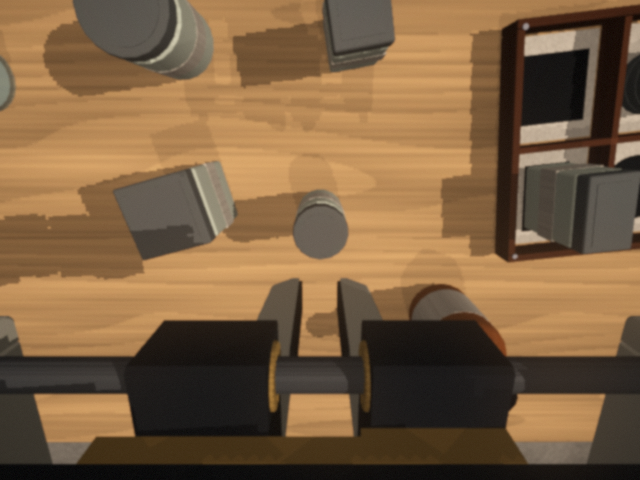

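```bash
python3 - <<'E'
from h import *
p=r.camera_params("wrist")
c=ray(p,(321,230),.092); print("sr",c[:2],"diam",np.linalg.norm(ray(p,(294,230),.092)-ray(p,(348,230),.092)))
q=np.array([ray(p,u,.105)[:2] for u in [(114,191),(190,168),(214,241),(143,259)]])
print("bs",q.mean(0),[np.linalg.norm(q[i]-q[i-1]) for i in range(4)],np.degrees(np.arctan2(*(q[2]-q[1])[::-1])),np.degrees(np.arctan2(*(q[3]-q[0])[::-1])))
a,b=ray(p,(330,52),.093),ray(p,(395,40),.093);print("ss",a,b,np.linalg.norm(a-b),np.degrees(np.arctan2(*(b-a)[1::-1])))
go((*c[:2],.1),90)
E
```

```text
sr [ 0.6356 -0.1663] diam 0.04595931279625945
bs [ 0.6206 -0.2914] [np.float64(0.0586919483210114), np.float64(0.06411537204160485), np.float64(0.0605429381886135), np.float64(0.062329607007653706)] 13.1686699704971 14.839468725989914
ss [ 0.4989 -0.1602  0.093 ] [ 0.4908 -0.1126  0.093 ] 0.04830895427091075 99.66795106763956
t 10.4 tcp [ 0.6359 -0.1682  0.219 ] yaw_y 90.1 q7 1.76 F [0.5439 1.2981 0.2535] w 0.148
spin 0.1 shift cm [ 0.03  0.17 11.9 ] tilt -1.000
```

```bash
python3 -m inch '[[[0,0.2,5],0,1],[[0,0,5],0,1],[[0,0,2],0,1],[[0,0,0.2],0,1],[[0,0,0.2],0,1],[[0,0,0.2],0,1],[[0,0,0.2],0,1],[[0,0,0.2],0,1],[[0,0,0],0,1]]';python3 -m inch '[[[0,0,0.2],0,1],[[0,0,0],0,1]]';python3 -m inch '[[[0,0,0.1],0,1],[[0,0,0],0,1]]'
```

```text
t: 11.55
tcp_pos: [0.6365, -0.1681, 0.0903]
tcp_rot: [-0.001, 3.139, -0.0]
wrist_force: [-0.4, 0.3, 5.6]
width: 0.007
t: 11.8
tcp_pos: [0.6365, -0.1681, 0.0884]
tcp_rot: [-0.001, 3.139, -0.0]
wrist_force: [0.2, 0.2, 5.3]
width: 0.005
t: 12.05
tcp_pos: [0.6367, -0.1681, 0.0884]
tcp_rot: [-0.001, 3.139, -0.0]
wrist_force: [-1.4, 1.0, 10.7]
width: 0.008
```

```bash
python3 -m inch '[[[0,0.1,0.05],0,1],[[0,0,-1.5],0,0.1],[[0,0,-1.5],0,0],[[0,0,0],0,0],[[0,0,0],0,0],[[0,0,0],0,0],[[0,0,0],0,0],[[0,0,0],0,0],[[0,0,0],0,0],[[0,0,0],0,0],[[0,0,0],0,0]]';python3 -c "
from h import *
go((.6360,-.1665,.037),90)"
```

```text
t: 13.42
tcp_pos: [0.6357, -0.1672, 0.1157]
tcp_rot: [-0.001, 3.142, -0.0]
wrist_force: [-0.2, 0.3, -0.1]
width: 0.989
t 13.4 tcp [ 0.6357 -0.1672  0.1157] yaw_y 90.0 q7 1.74 F [-0.1774  0.3368 -0.0763] w 0.989
spin 0.0 shift cm [-0.03  0.07  7.87] tilt -1.000
```

```bash
python3 -m inch '[[[0,0.1,4],0,0],[[0,0,3.9],0,0],[[0,0,0],0,1],[[0,0,0],0,1],[[0,0,0],0,1],[[0,0,0],0,1],[[0,0,0],0,1],[[0,0,0],0,1],[[0,0,0],0,1],[[0,0,-4],0,1],[[0,0,-4],0,1],[[0,0,-4.5],0,1]]' 30;python3 -c "
from h import *
go((.4921,.2515,.16),96)"
```

```text
t: 14.92
tcp_pos: [0.6343, -0.1652, 0.161]
tcp_rot: [0.002, -3.137, -0.003]
wrist_force: [0.5, -1.8, -2.4]
width: 0.509
t 14.9 tcp [ 0.6343 -0.1652  0.161 ] yaw_y 90.1 q7 1.75 F [ 0.5149 -1.8393 -2.3957] w 0.509
spin -5.9 shift cm [ 9.79 42.92  0.24] tilt -1.000
```

```bash
python3 -m inch '[[[0,0,0],-5.9,1],[[1.2,5.4,0],0,1],[[1.2,5.4,0],0,1],[[1.2,5.4,0],0,1],[[1.2,5.4,0],0,1],[[1.2,5.3,0],0,1],[[1.2,5.3,0],0,1],[[1.2,5.3,0],0,1],[[1.4,5.4,0],0,1],[[0,0,0],0,1],[[0,0,0],0,1],[[0,0,0],0,1]]';python3 -c "
from h import *
go((.4921,.2515,.036),96)
snap('wrist','w3')"
```

```text
t: 16.42
tcp_pos: [0.4943, 0.2484, 0.1611]
tcp_rot: [0.158, -3.137, 0.002]
wrist_force: [-0.5, 0.9, -1.7]
width: 0.516
t 16.4 tcp [0.4943 0.2484 0.1611] yaw_y 95.8 q7 1.10 F [-0.476   0.9215 -1.7083] w 0.516
spin -0.2 shift cm [ 0.17  0.35 12.51] tilt -1.000
```

```bash
python3 -m inch '[[[0.2,0.3,5],0,1],[[0,0,4],0,1],[[0,0,2.5],0,1],[[0,0,0.7],0,1],[[0,0,0.2],0,1],[[0,0,0.1],0,1],[[0,0,0],0,1]]';python3 -m inch '[[[0,0,0],0,0.35],[[0,0,0],0,0.35],[[0,0,0],0,0.35],[[0,0,-3],0,0.35],[[0,0,-5],0,0.35],[[0,0,-5],0,0.35],[[0,0,0],0,1],[[0,0,0],0,1]]';python3 -c "
from h import *
go((.6206,-.2914,.20),104)
snap('wrist','w4');snap('top','t2')"
```

```text
t: 17.35
tcp_pos: [0.4923, 0.2535, 0.0376]
tcp_rot: [-0.162, 3.136, 0.001]
wrist_force: [-0.4, 0.3, -1.6]
width: 0.509
t: 18.35
tcp_pos: [0.4911, 0.2528, 0.1662]
tcp_rot: [0.162, -3.136, 0.001]
wrist_force: [0.4, -0.6, -0.5]
width: 0.482
t 18.4 tcp [0.4911 0.2528 0.1662] yaw_y 95.9 q7 1.09 F [ 0.4172 -0.5748 -0.4878] w 0.482
spin -8.1 shift cm [  0.6  -55.94  -3.36] tilt -1.000
```

View pics/w4.png

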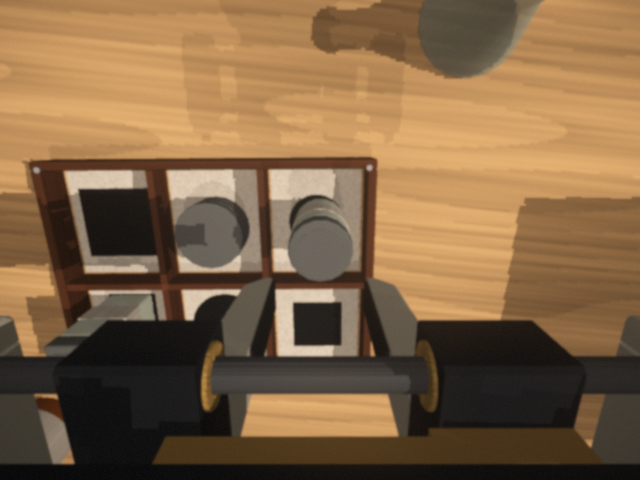

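```bash
python3 -c "
import cv2
a=cv2.imread('pics/t2.png')[125:300,165:525];cv2.imwrite('pics/t2c.png',cv2.resize(a,None,fx=2.2,fy=2.2,interpolation=2))"
```

```text
(no output)
```

View pics/t2c.png

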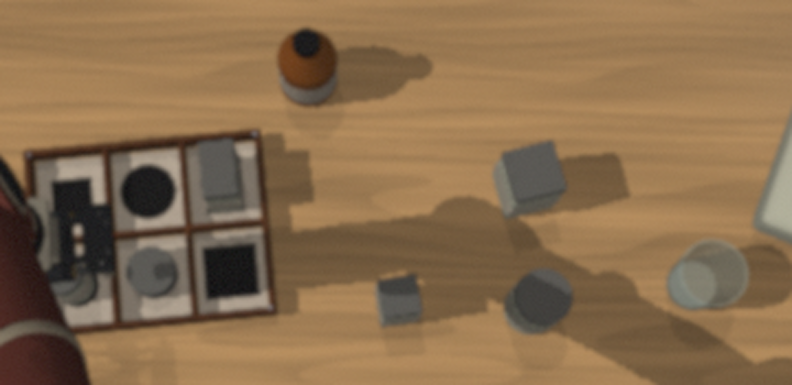

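```bash
python3 -c "
from h import *
go((.472,-.14,.21),99)"
```

```text
t 18.4 tcp [0.4906 0.2525 0.1651] yaw_y 95.9 q7 1.09 F [ 0.5997 -0.3142 -1.0856] w 0.399
spin -3.1 shift cm [  7.99 -38.49  -4.41] tilt -1.000
```

```bash
python3 -m inch '[[[0,0,-4.4],-3.1,1],[[1.1,-5.5,0],0,1],[[1.1,-5.5,0],0,1],[[1.1,-5.5,0],0,1],[[1.2,-5.5,0],0,1],[[1.2,-5.5,0],0,1],[[1.1,-5.5,0],0,1],[[1.2,-5.5,0],0,1],[[0,0,0],0,1],[[0,0,0],0,1]]';python3 -c "
from h import *
go((.472,-.14,.21),99)
snap('wrist','w5')"
```

```text
t: 19.7
tcp_pos: [0.4725, -0.1387, 0.2095]
tcp_rot: [0.247, -3.13, -0.003]
wrist_force: [0.5, 0.1, 0.2]
width: 0.006
t 19.7 tcp [ 0.4725 -0.1387  0.2095] yaw_y 99.0 q7 1.94 F [0.4803 0.1319 0.2456] w 0.006
spin 0.0 shift cm [ 0.07 -0.12 -0.05] tilt -1.000
```

View pics/w5.png

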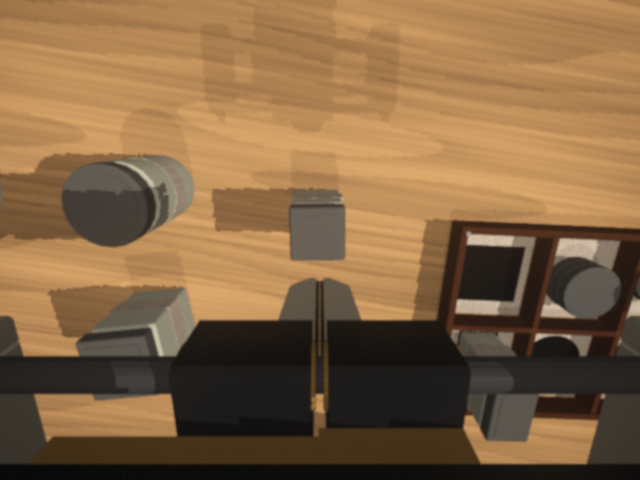

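```bash
python3 - <<'E'
from h import *
p=r.camera_params("wrist")
q=np.array([ray(p,u,.093)[:2] for u in [(289,206),(344,204),(345,259),(291,260)]])
print("ss",q.mean(0),[np.linalg.norm(q[i]-q[i-1]) for i in range(4)],np.degrees(np.arctan2(*(q[2]-q[1])[::-1])),np.degrees(np.arctan2(*(q[3]-q[0])[::-1])),np.degrees(np.arctan2(*(q[1]-q[0])[::-1])))
print("br",ray(p,(109,204),.107)[:2],np.linalg.norm(ray(p,(62,200),.107)-ray(p,(157,206),.107)))
go((*q.mean(0),.088),99.5)
E
```

```text
ss [ 0.4722 -0.1391] [np.float64(0.04615792520241059), np.float64(0.04430892463911949), np.float64(0.046946661712425355), np.float64(0.04546415358862885)] 11.32263500994093 9.898386754947596 101.25891765581468
br [ 0.471  -0.3002] 0.07174862413910263
t 19.8 tcp [ 0.4728 -0.1378  0.2098] yaw_y 99.2 q7 1.94 F [-0.622   0.7223 -0.5797] w 0.005
spin -0.3 shift cm [ 0.06 -0.14 12.18] tilt -1.000
```

```bash
python3 -m inch '[[[0,-0.1,5],-1.4,1],[[0,0,4.5],0,1],[[0,0,1.5],0,1],[[0,0,0.2],0,1],[[0,0,0.2],0,1],[[0,0,0.2],0,1],[[0,0,0.2],0,1],[[0,0,0.2],0,1],[[0,0,0],0,1]]';python3 -m inch '[[[0,0,0.2],0,1],[[0,0,0],0,1]]';python3 -m inch '[[[0,0,0.15],0,1],[[0,0,0],0,1]]'
```

```text
t: 20.88
tcp_pos: [0.4738, -0.1406, 0.0912]
tcp_rot: [-0.285, 3.127, -0.0]
wrist_force: [1.2, 0.6, 4.9]
width: 0.001
t: 21.12
tcp_pos: [0.4737, -0.1406, 0.089]
tcp_rot: [-0.286, 3.127, -0.0]
wrist_force: [-0.4, 0.3, 3.6]
width: 0.009
t: 21.38
tcp_pos: [0.4738, -0.1406, 0.0882]
tcp_rot: [-0.285, 3.127, -0.001]
wrist_force: [-1.6, 0.1, 10.0]
width: -0.0
```

```bash
python3 -m inch '[[[0,0,0.05],0,1],[[0,0,0],0,1]]'; python3 -m inch '[[[0,0.1,-1.5],0,0.1],[[0,0,-1.5],0,0],[[0,0,0],0,0],[[0,0,0],0,0],[[0,0,0],0,0],[[0,0,0],0,0],[[0,0,0],0,0],[[0,0,0],0,0],[[0,0,0],0,0],[[0,0,0],0,0]]';python3 -c "
from h import *
go((.4722,-.1391,.037),100.6)"
```

```text
t: 21.62
tcp_pos: [0.4739, -0.1406, 0.0882]
tcp_rot: [-0.285, 3.127, -0.001]
wrist_force: [-2.2, 1.2, 14.2]
width: 0.009
t: 22.88
tcp_pos: [0.473, -0.1396, 0.1167]
tcp_rot: [-0.285, 3.129, -0.0]
wrist_force: [0.2, 0.3, -0.7]
width: 0.989
t 22.9 tcp [ 0.473  -0.1396  0.1167] yaw_y 100.4 q7 1.94 F [ 0.2301  0.3052 -0.6615] w 0.989
spin -0.2 shift cm [0.07 0.07 7.97] tilt -1.000
```

```bash
python3 -m inch '[[[0,0.1,4],0,0],[[0,0,4],0,0],[[0,0,0],0,1],[[0,0,0],0,1],[[0,0,0],0,1],[[0,0,0],0,1],[[0,0,0],0,1],[[0,0,0],0,1],[[0,0,0],0,1],[[0,0,-4],0,1],[[0,0,-4],0,1],[[0,0,-5],0,1]]' 30;python3 -c "
from h import *
go((.6015,.2634,.165),96.4)"
```

```text
t: 24.38
tcp_pos: [0.4714, -0.1382, 0.1667]
tcp_rot: [0.285, -3.125, -0.002]
wrist_force: [1.2, 0.8, -1.6]
width: 0.496
t 24.4 tcp [ 0.4714 -0.1382  0.1667] yaw_y 100.4 q7 1.95 F [ 1.2423  0.7594 -1.6255] w 0.496
spin 4.0 shift cm [-17.41  38.45   0.17] tilt -1.000
```

```bash
python3 -m inch '[[[0,0,0],4,1],[[-2.5,5.5,0],0,1],[[-2.5,5.5,0],0,1],[[-2.5,5.5,0],0,1],[[-2.5,5.5,0],0,1],[[-2.5,5.5,0],0,1],[[-2.5,5.5,0],0,1],[[-2.4,5.5,0],0,1],[[0,0,0],0,1],[[0,0,0],0,1],[[0,0,0],0,1]]';python3 -c "
from h import *
go((.6015,.2634,.037),96.4)"
```

```text
t: 25.75
tcp_pos: [0.6026, 0.2609, 0.1662]
tcp_rot: [0.172, -3.136, 0.003]
wrist_force: [-0.6, -0.4, -0.9]
width: 0.495
t 25.8 tcp [0.6026 0.2609 0.1662] yaw_y 96.3 q7 1.21 F [-0.5532 -0.3625 -0.8752] w 0.495
spin -0.1 shift cm [ 0.06  0.29 12.92] tilt -1.000
```

```bash
python3 -m inch '[[[0.1,0.2,5],0,1],[[0,0,4],0,1],[[0,0,2.5],0,1],[[0,0,1],0,1],[[0,0,0.3],0,1],[[0,0,0.1],0,1],[[0,0,0],0,1]]';python3 -m inch '[[[0,0,0],0,0.35],[[0,0,0],0,0.35],[[0,0,0],0,0.35],[[0,0,-3],0,0.35],[[0,0,-5],0,0.35],[[0,0,-5],0,0.35],[[0,0,-4],0,1],[[0,0,0],0,1]]';python3 -c "
from h import *
go((.471,-.300,.22),90)"
```

```text
t: 26.62
tcp_pos: [0.6021, 0.2656, 0.0388]
tcp_rot: [-0.176, 3.135, 0.001]
wrist_force: [0.0, 0.5, -1.2]
width: 0.493
t: 27.62
tcp_pos: [0.6036, 0.2663, 0.2121]
tcp_rot: [-0.175, 3.128, 0.005]
wrist_force: [-0.2, 1.1, -0.5]
width: 0.481
t 27.6 tcp [0.6036 0.2663 0.2121] yaw_y 96.4 q7 1.21 F [-0.1675  1.1455 -0.5396] w 0.481
spin 6.4 shift cm [ 13.25 -56.63  -1.11] tilt -1.000
```

```bash
python3 -m inch '[[[0,0,-0.8],6.4,1],[[1.3,-5.7,0],0,1],[[1.3,-5.7,0],0,1],[[1.3,-5.7,0],0,1],[[1.4,-5.7,0],0,1],[[1.3,-5.7,0],0,1],[[1.3,-5.6,0],0,1],[[1.3,-5.6,0],0,1],[[1.4,-5.6,0],0,1],[[1.3,-5.7,0],0,1],[[1.3,-5.6,0],0,1],[[0,0,0],0,1]]';python3 -m inch '[[[0,0,0],0,1]]';python3 -c "
from h import *
go((.471,-.300,.22),90)
snap('wrist','w6')"
```

```text
t: 29.12
tcp_pos: [0.4658, -0.3069, 0.2143]
tcp_rot: [-0.017, -3.138, 0.004]
wrist_force: [0.5, 0.9, -0.5]
width: 0.004
t: 29.25
tcp_pos: [0.4693, -0.2998, 0.2146]
tcp_rot: [0.001, -3.14, -0.003]
wrist_force: [0.2, -0.4, -0.3]
width: 0.009
t 29.2 tcp [ 0.4693 -0.2998  0.2146] yaw_y 90.0 q7 2.12 F [ 0.202  -0.371  -0.3113] w 0.009
spin 0.0 shift cm [-0.17 -0.02 -0.54] tilt -1.000
```

View pics/w6.png

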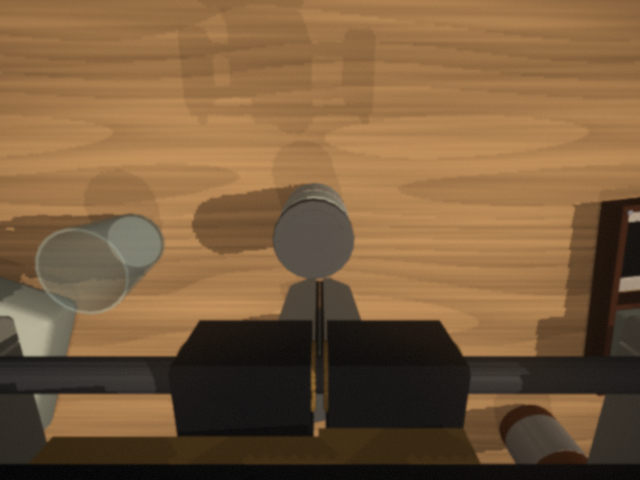

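```bash
python3 - <<'E'
from h import *
p=r.camera_params("wrist")
c=ray(p,(314,238),.107)
print("br",c[:2],np.linalg.norm(ray(p,(274,237),.107)-ray(p,(354,237),.107)))
go((*c[:2],.102))
E
```

```text
br [ 0.4709 -0.3026] 0.06399269037095813
t 29.3 tcp [ 0.4699 -0.2989  0.2148] yaw_y 90.2 q7 2.12 F [-0.8938  0.2889  0.0549] w 0.004
spin 0.0 shift cm [-0.12 -0.4  11.28] tilt -1.000
```

```bash
python3 -m inch '[[[-0.1,-0.4,4.5],0,1],[[0,0,4],0,1],[[0,0,1.7],0,1],[[0,0,0.2],0,1],[[0,0,0.2],0,1],[[0,0,0.2],0,1],[[0,0,0.2],0,1],[[0,0,0],0,1]]';python3 -m inch '[[[0,0,0.2],0,1],[[0,0,0.1],0,1],[[0,0,0],0,1]]';python3 -m inch '[[[0,0,0.1],0,1],[[0,0,0],0,1]]'
```

```text
t: 30.3
tcp_pos: [0.4715, -0.3048, 0.1067]
tcp_rot: [-0.001, 3.139, -0.001]
wrist_force: [0.6, 2.3, 5.2]
width: 0.006
t: 30.68
tcp_pos: [0.4715, -0.3048, 0.1031]
tcp_rot: [-0.001, 3.14, -0.001]
wrist_force: [-0.4, 1.3, 4.3]
width: 0.006
t: 30.92
tcp_pos: [0.4715, -0.3048, 0.1023]
tcp_rot: [-0.001, 3.14, -0.001]
wrist_force: [0.8, 1.6, 7.2]
width: 0.005
```

```bash
python3 -m inch '[[[0,0,0.1],0,1],[[0,0,0],0,1]]'; python3 -m inch '[[[0,0.2,-1.5],0,0.1],[[0,0,-1.5],0,0],[[0,0,0],0,0],[[0,0,0],0,0],[[0,0,0],0,0],[[0,0,0],0,0],[[0,0,0],0,0],[[0,0,0],0,0],[[0,0,0],0,0],[[0,0,0],0,0]]';python3 -c "
from h import *
go((.471,-.302,.039))"
```

```text
t: 31.18
tcp_pos: [0.4716, -0.3048, 0.1023]
tcp_rot: [-0.001, 3.139, -0.001]
wrist_force: [-0.2, 2.9, 12.5]
width: 0.002
t: 32.42
tcp_pos: [0.4706, -0.3028, 0.1307]
tcp_rot: [0.001, -3.142, 0.0]
wrist_force: [-0.3, -1.0, -0.6]
width: 0.99
t 32.4 tcp [ 0.4706 -0.3028  0.1307] yaw_y 90.0 q7 2.12 F [-0.2683 -1.0417 -0.5594] w 0.990
spin 0.0 shift cm [-0.04  0.08  9.17] tilt -1.000
```

```bash
python3 -m inch '[[[0,0.1,4],0,0],[[0,0,4],0,0],[[0,0,1.2],0,0],[[0,0,0],0,1],[[0,0,0],0,1],[[0,0,0],0,1],[[0,0,0],0,1],[[0,0,0],0,1],[[0,0,0],0,1],[[0,0,-4],0,1],[[0,0,-4],0,1],[[0,0,-5],0,1]]' 30;python3 -c "
from h import *
go((.6117,.1699,.17),96.4)"
```

```text
t: 33.92
tcp_pos: [0.4692, -0.3004, 0.1684]
tcp_rot: [0.001, -3.138, -0.005]
wrist_force: [0.0, -0.6, -3.0]
width: 0.707
t 33.9 tcp [ 0.4692 -0.3004  0.1684] yaw_y 90.0 q7 2.12 F [ 0.0324 -0.639  -2.9953] w 0.707
spin -6.4 shift cm [-19.4   45.15  -0.08] tilt -1.000
```

```bash
python3 -m inch '[[[0,0,0],-6.4,1],[[-2.4,5.6,0],0,1],[[-2.4,5.6,0],0,1],[[-2.4,5.6,0],0,1],[[-2.4,5.7,0],0,1],[[-2.5,5.6,0],0,1],[[-2.4,5.7,0],0,1],[[-2.5,5.6,0],0,1],[[-2.4,5.7,0],0,1],[[0,0,0],0,1],[[0,0,0],0,1],[[0,0,0],0,1]]';python3 -c "
from h import *
go((.6117,.1699,.039),96.4)"
```

```text
t: 35.42
tcp_pos: [0.6125, 0.1656, 0.1682]
tcp_rot: [0.171, -3.135, 0.003]
wrist_force: [0.2, -0.6, -3.3]
width: 0.707
t 35.4 tcp [0.6125 0.1656 0.1682] yaw_y 96.3 q7 1.38 F [ 0.1953 -0.6057 -3.3358] w 0.707
spin -0.1 shift cm [ 0.01  0.46 12.92] tilt -1.000
```

```bash
python3 -m inch '[[[0,0.35,5],0,1],[[0,0,4],0,1],[[0,0,2.5],0,1],[[0,0,1],0,1],[[0,0,0.3],0,1],[[0,0,0.15],0,1],[[0,0,0],0,1]]';python3 -m inch '[[[0,0,0],0,0.15],[[0,0,0],0,0.15],[[0,0,0],0,0.15],[[0,0,-3],0,0.15],[[0,0,-5],0,0.15],[[0,0,-5],0,0.15],[[0,0,-4],0,1],[[0,0,0],0,1]]';python3 -c "
from h import *
go((.6206,-.2914,.22),104)"
```

```text
t: 36.3
tcp_pos: [0.6132, 0.1717, 0.0402]
tcp_rot: [-0.176, 3.135, 0.001]
wrist_force: [0.2, -0.1, -1.9]
width: 0.709
t: 37.3
tcp_pos: [0.6149, 0.1722, 0.2135]
tcp_rot: [-0.175, 3.128, 0.003]
wrist_force: [-1.0, 0.4, -0.4]
width: 0.683
t 37.3 tcp [0.6149 0.1722 0.2135] yaw_y 96.4 q7 1.37 F [-0.9769  0.3579 -0.4065] w 0.683
spin -7.6 shift cm [ 10.65 -45.13  -0.77] tilt -1.000
```

```bash
python3 -m inch '[[[0,0,-0.6],-7.6,1],[[1.3,-5.6,0],0,1],[[1.3,-5.6,0],0,1],[[1.3,-5.7,0],0,1],[[1.3,-5.6,0],0,1],[[1.4,-5.6,0],0,1],[[1.3,-5.7,0],0,1],[[1.4,-5.7,0],0,1],[[1.3,-5.6,0],0,1],[[0,0,0],0,1],[[0,0,0],0,1]]';python3 -c "
from h import *
go((.6206,-.2914,.22),104)
snap('wrist','w7')"
```

```text
t: 38.67
tcp_pos: [0.6186, -0.2905, 0.2137]
tcp_rot: [0.384, -3.116, -0.004]
wrist_force: [0.0, 0.8, 1.3]
width: 0.004
t 38.7 tcp [ 0.6186 -0.2905  0.2137] yaw_y 104.0 q7 2.21 F [0.0141 0.7652 1.2754] w 0.004
spin 0.0 shift cm [-0.17 -0.13 -0.63] tilt -1.000
```

View pics/w7.png

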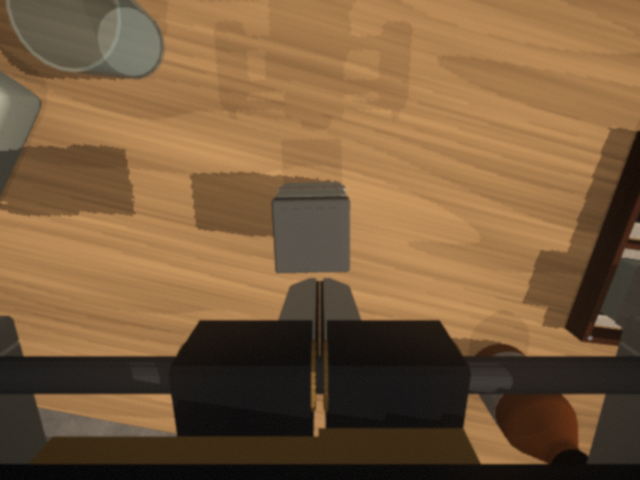

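Big square lid top: corners (273,199), (349,196), (350,272), (275,272), aligned with the tool.

```bash
python3 - <<'E'
from h import *
p=r.camera_params("wrist")
q=np.array([ray(p,u,.105)[:2] for u in [(273,199),(349,196),(350,272),(275,272)]])
print("bs",q.mean(0),[np.linalg.norm(q[i]-q[i-1]) for i in range(4)],np.degrees(np.arctan2(*(q[2]-q[1])[::-1])),np.degrees(np.arctan2(*(q[3]-q[0])[::-1])),np.degrees(np.arctan2(*(q[1]-q[0])[::-1])),np.degrees(np.arctan2(*(q[2]-q[3])[::-1])))
go((*q.mean(0),.1),104.5)
E
```

```text
bs [ 0.6203 -0.2946] [np.float64(0.06097938326643975), np.float64(0.05921193379886817), np.float64(0.06342522604701445), np.float64(0.06206824850861656)] 16.271279268532133 13.628640721196295 106.41509000071926 104.09030175263418
t 38.7 tcp [ 0.6192 -0.2893  0.2141] yaw_y 104.2 q7 2.21 F [-0.4149  0.783  -0.1403] w 0.005
spin -0.3 shift cm [ 0.02 -0.57 11.41] tilt -1.000
```

```bash
python3 -m inch '[[[0,-0.4,4.5],-0.8,1],[[0,0,4.1],0,1],[[0,0,1.7],0,1],[[0,0,0.2],0,1],[[0,0,0.2],0,1],[[0,0,0.2],0,1],[[0,0,0.2],0,1],[[0,0,0],0,1]]';python3 -m inch '[[[0,0,0.2],0,1],[[0,0,0.1],0,1],[[0,0,0],0,1]]';python3 -m inch '[[[0,0,0.1],0,1],[[0,0,0],0,1]]'
```

```text
t: 39.72
tcp_pos: [0.6204, -0.2958, 0.1048]
tcp_rot: [-0.405, 3.114, -0.001]
wrist_force: [0.6, 0.0, 2.2]
width: 0.004
t: 40.1
tcp_pos: [0.6205, -0.2958, 0.1017]
tcp_rot: [-0.405, 3.114, -0.001]
wrist_force: [-0.5, 0.5, 4.8]
width: 0.006
t: 40.35
tcp_pos: [0.6204, -0.2958, 0.1005]
tcp_rot: [-0.405, 3.114, -0.001]
wrist_force: [0.4, 0.6, 5.0]
width: 0.004
```

```bash
python3 -m inch '[[[0,0,0.15],0,1],[[0,0,0],0,1]]'; python3 -m inch '[[[0,0,0.05],0,1],[[0,0,0],0,1]]'; python3 -m inch '[[[0,0.2,-1.5],0,0.1],[[0,0,-1.5],0,0],[[0,0,0],0,0],[[0,0,0],0,0],[[0,0,0],0,0],[[0,0,0],0,0],[[0,0,0],0,0],[[0,0,0],0,0],[[0,0,0],0,0],[[0,0,0],0,0]]';python3 -c "
from h import *
go((.6203,-.2935,.039),105)"
```

```text
t: 40.6
tcp_pos: [0.6206, -0.2958, 0.1004]
tcp_rot: [-0.405, 3.114, -0.002]
wrist_force: [-0.8, 1.4, 9.6]
width: 0.007
t: 40.85
tcp_pos: [0.6206, -0.2959, 0.1004]
tcp_rot: [-0.405, 3.114, -0.002]
wrist_force: [-2.8, 0.5, 12.5]
width: 0.005
t: 42.1
tcp_pos: [0.6195, -0.2936, 0.1282]
tcp_rot: [0.405, -3.115, 0.0]
wrist_force: [-0.1, -0.8, -0.3]
width: 0.988
t 42.1 tcp [ 0.6195 -0.2936  0.1282] yaw_y 104.8 q7 2.22 F [-0.0972 -0.7683 -0.2869] w 0.988
spin -0.2 shift cm [-0.09 -0.01  8.92] tilt -1.000
```

```bash
python3 -m inch '[[[-0.1,0,4],0,0],[[0,0,4],0,0],[[0,0,1],0,0],[[0,0,0],0,1],[[0,0,0],0,1],[[0,0,0],0,1],[[0,0,0],0,1],[[0,0,0],0,1],[[0,0,0],0,1],[[0,0,-4],0,1],[[0,0,-4],0,1],[[0,0,-5],0,1]]' 30;python3 -c "
from h import *
go((.5125,.0646,.168),96.4)"
```

```text
t: 43.6
tcp_pos: [0.6186, -0.2917, 0.1667]
tcp_rot: [0.405, -3.11, -0.007]
wrist_force: [1.5, -0.4, -3.8]
width: 0.666
t 43.6 tcp [ 0.6186 -0.2917  0.1667] yaw_y 104.9 q7 2.23 F [ 1.4508 -0.3784 -3.8147] w 0.666
spin 8.5 shift cm [ 6.57 36.59  0.06] tilt -1.000
```

```bash
python3 -m inch '[[[0,0,0],8.5,1],[[1,6.1,0],0,1],[[1.1,6.1,0],0,1],[[1.1,6.1,0],0,1],[[1.1,6.1,0],0,1],[[1.1,6.1,0],0,1],[[1.1,6,0],0,1],[[0,0,0],0,1],[[0,0,0],0,1],[[0,0,0],0,1]]';python3 -c "
from h import *
go((.5125,.0646,.039),96.4)"
```

```text
t: 44.85
tcp_pos: [0.5156, 0.0603, 0.1677]
tcp_rot: [0.168, -3.136, 0.002]
wrist_force: [-0.6, 0.0, -2.4]
width: 0.665
t 44.9 tcp [0.5156 0.0603 0.1677] yaw_y 96.1 q7 1.53 F [-0.5513  0.0358 -2.3524] w 0.665
spin -0.3 shift cm [ 0.25  0.48 12.87] tilt -1.000
```

```bash
python3 -m inch '[[[0.2,0.35,5],0,1],[[0,0,4],0,1],[[0,0,2.5],0,1],[[0,0,1],0,1],[[0,0,0.3],0,1],[[0,0,0.1],0,1],[[0,0,0],0,1]]';python3 -m inch '[[[0,0,0],0,0.18],[[0,0,0],0,0.18],[[0,0,0],0,0.18],[[0,0,-3],0,0.18],[[0,0,-5],0,0.18],[[0,0,-5],0,0.18],[[1,-6,-1],0,1],[[1,-6,0],0,1],[[0,-6,0],0,1],[[0,-6,0],0,1],[[0,0,0],0,1],[[0,0,0],0,1]]';python3 -c "
from h import *
p,im=snap('top','t3');snap('side','s3')
go((0.5,0,.2))
a=im[125:300,165:525];cv2.imwrite('pics/t3c.png',cv2.resize(a,None,fx=2.2,fy=2.2,interpolation=2))"
```

```text
t: 45.72
tcp_pos: [0.5139, 0.0655, 0.04]
tcp_rot: [-0.173, 3.135, 0.0]
wrist_force: [1.0, 0.3, -1.7]
width: 0.664
t: 47.22
tcp_pos: [0.5196, -0.1745, 0.179]
tcp_rot: [0.173, -3.136, -0.002]
wrist_force: [-0.6, 0.4, -0.8]
width: 0.222
t 47.3 tcp [ 0.5199 -0.173   0.1791] yaw_y 96.5 q7 1.98 F [-0.7571  0.3956  1.5156] w 0.138
spin 0.0 shift cm [ 0.02 17.42 -2.07] tilt -1.000
```

View pics/t3c.png

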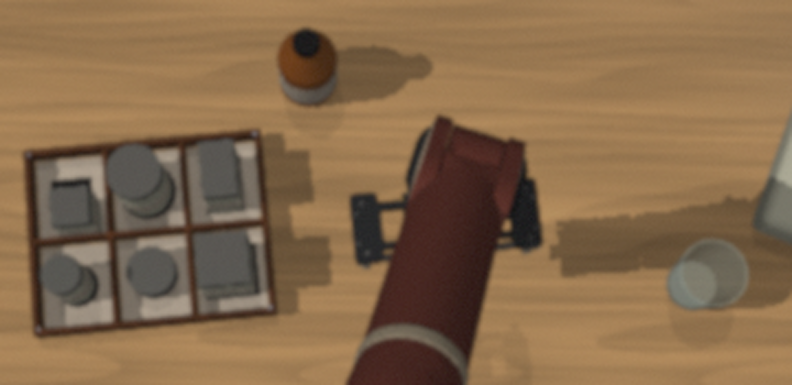

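View pics/s3.png

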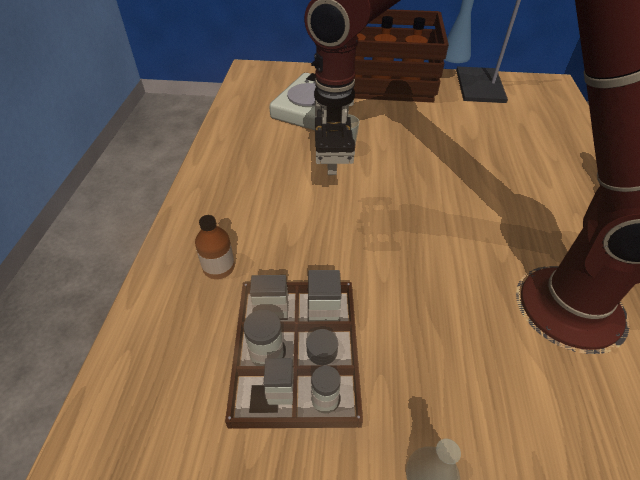

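```bash
python3 -c "
from h import *
p=r.camera_params('top');q=lambda a,b:(a/2.2+165,b/2.2+125)
for n,u,z in (('ss',(72,205),.088),('sr',(65,272),.088),('br',(137,172),.102),('ob',(219,168),.094),('bs',(223,257),.1)): print(n,ray(p,q(*u),z)[:2])
s=r.camera_params('side')
for n,u,z in (('ss',(279,368),.088),('sr',(326,379),.088),('br',(264,325),.102)): print(n,ray(s,u,z)[:2])
a=cv2.imread('pics/s3.png')[260:440,220:370];cv2.imwrite('pics/s3c.png',cv2.resize(a,None,fx=3.3,fy=3.3,interpolation=2))
go((.56,.24,.25))
"
```

```text
ss [0.5722 0.2402]
sr [0.4927 0.2443]
br [0.6096 0.1636]
ob [0.6178 0.0691]
bs [0.511  0.0607]
ss [0.572  0.2458]
sr [0.4924 0.257 ]
br [0.6089 0.175 ]
t 47.3 tcp [ 0.5199 -0.173   0.1791] yaw_y 96.5 q7 1.98 F [-0.7571  0.3956  1.5156] w 0.138
spin 0.0 shift cm [-8.66 40.59 -7.04] tilt -1.000
```

View pics/s3c.png

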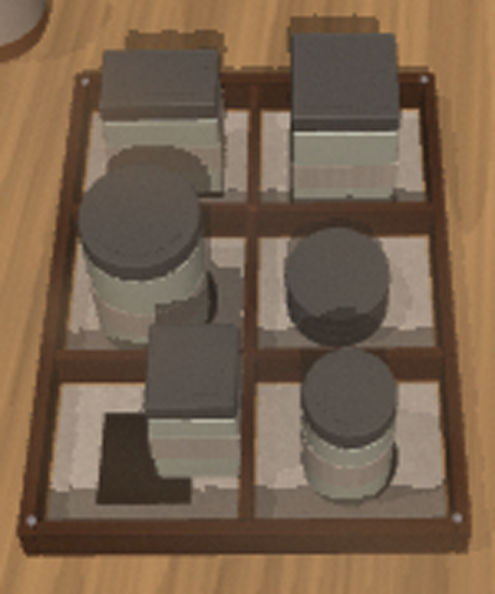

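```bash
python3 -m inch '[[[0,0,-2],10,1],[[0,0,-2],10,1],[[0,0,0],10,1],[[0,0,0],10,1],[[0,0,0],10,1],[[0,0,0],10,1],[[0,0,0],10,1],[[0,0,0],10,1],[[0,0,0],10,1],[[0,0,0],0,1]]';python3 -c "
from h import *
go((.572,.243,.21),6.4)"
```

```text
t: 48.58
tcp_pos: [0.5201, -0.173, 0.219]
tcp_rot: [-2.088, -2.346, -0.0]
wrist_force: [0.2, 0.3, 0.9]
width: 0.002
t 48.6 tcp [ 0.5201 -0.173   0.219 ] yaw_y 6.6 q7 0.65 F [0.1557 0.2576 0.9305] w 0.002
spin 0.2 shift cm [40.76  9.8   0.92] tilt -1.000
```

```bash
python3 -m inch '[[[5.8,1.4,0],0,1],[[5.8,1.4,0],0,1],[[5.8,1.4,0],0,1],[[5.8,1.4,0],0,1],[[5.8,1.4,0],0,1],[[5.8,1.4,0],0,1],[[5.9,1.4,0],0,1],[[0,0,0],0,0.35],[[0,0,0],0,0.35],[[0,0,0],0,0.35],[[0,0,0],0,0.35],[[0,0,0],0,0.35]]';python3 -c "
from h import *
go((.572,.243,.21),6.4)
snap('wrist','w8')"
```

```text
t: 50.08
tcp_pos: [0.5726, 0.2392, 0.2194]
tcp_rot: [2.097, 2.339, 0.0]
wrist_force: [-0.3, -0.3, -0.2]
width: 0.493
t 50.1 tcp [0.5726 0.2392 0.2194] yaw_y 6.3 q7 -0.08 F [-0.2886 -0.3443 -0.1942] w 0.493
spin -0.1 shift cm [ 0.39 -0.01  0.94] tilt -1.000
```

View pics/w8.png

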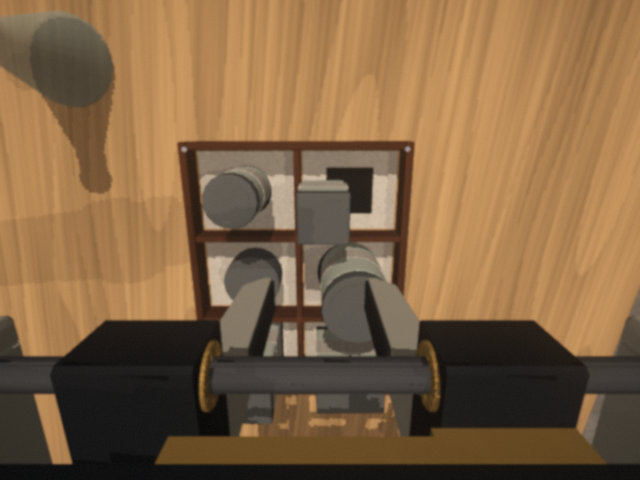

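```bash
python3 -c "
from h import *
p=r.camera_params('wrist')
q=np.array([ray(p,u,.088)[:2] for u in [(297,190),(349,188),(348,243),(298,243)]])
c=q.mean(0);print(c,[np.linalg.norm(q[i]-q[i-1]) for i in range(4)],np.degrees(np.arctan2(*(q[1]-q[0])[::-1])),np.degrees(np.arctan2(*(q[2]-q[3])[::-1])))
go((*c,.04),6.4)"
```

```text
[0.5741 0.2503] [np.float64(0.046394982313379816), np.float64(0.04347969915636206), np.float64(0.048065514849159524), np.float64(0.04365547988253826)] 8.501069768285587 6.300024700566624
t 50.1 tcp [0.5725 0.2395 0.2193] yaw_y 6.3 q7 -0.08 F [ 0.0781  0.1097 -0.0463] w 0.538
spin -0.1 shift cm [ 1.06  0.27 17.93] tilt -1.000
```

```bash
python3 -m inch '[[[0.9,0.2,0],0,0.32],[[0,0,5],0,0.32],[[0,0,5],0,0.32],[[0,0,0],0,0.32],[[0,0,0],0,0.32]]' 20;python3 -c "
from h import *
go((.574,.248,.042))"
```

```text
t: 50.75
tcp_pos: [0.5748, 0.2499, 0.1209]
tcp_rot: [2.094, 2.34, 0.004]
wrist_force: [-0.2, -0.5, 0.6]
width: 0.678
t 50.8 tcp [0.5748 0.2499 0.1209] yaw_y 6.3 q7 -0.05 F [-0.1756 -0.5043  0.5704] w 0.678
spin 0.0 shift cm [-0.18 -0.13  7.88] tilt -1.000
```

```bash
python3 -m inch '[[[-0.1,-0.1,2],0,0.32],[[0,0,2],0,0.32],[[0,0,2],0,0.32],[[0,0,1.8],0,0.32],[[0,0,0],0,0.32],[[0,0,0],0,1],[[0,0,0],0,1],[[0,0,0],0,1],[[0,0,0],0,1],[[0,0,0],0,1]]' 30;python3 -m inch '[[[0,0,-0.8],0,1],[[0,0,0],0,1]]';python3 -c "
from h import *
go((.6015,.2634,.042),6.4)"
```

```text
t: 52.0
tcp_pos: [0.5746, 0.2485, 0.0424]
tcp_rot: [2.094, 2.338, 0.006]
wrist_force: [3.8, 0.7, 5.1]
width: 0.497
t: 52.25
tcp_pos: [0.5746, 0.2483, 0.0496]
tcp_rot: [2.094, 2.338, 0.005]
wrist_force: [6.1, -0.6, 1.2]
width: 0.496
t 52.2 tcp [0.5746 0.2483 0.0496] yaw_y 6.3 q7 -0.01 F [ 6.0591 -0.6192  1.1943] w 0.496
spin -0.1 shift cm [1.2  2.84 0.78] tilt -1.000
```

```bash
python3 -m inch '[[[0.2,1.4,0],0,1],[[1,1.4,0],0,1],[[0,0.1,0],0,1],[[0,0,0],0,1],[[0,0,0],0,1],[[0,0,0.4],0,1],[[0,0,0.3],0,1],[[0,0,0.1],0,1],[[0,0,0],0,1]]';python3 -m inch '[[[0,0,0],0,0.3],[[0,0,0],0,0.3],[[0,0,0],0,0.3],[[0,0,-3],0,0.3],[[0,0,-5],0,0.3],[[0,0,-5],0,0.3],[[-6,0,-4],0,0.3],[[-6,0,0],0,0.3],[[-6,0,0],0,0.3],[[-6,0,0],0,0.3],[[-6,0,0],0,0.3],[[-6,0,0],0,0.3]]';python3 -m inch '[[[-6,0,0],0,0.3],[[0,0,0],0,0.3],[[0,0,0],0,0.3]]';python3 -c "
from h import *
p,im=snap('side','s4');_,t=snap('top','t4')
a=cv2.resize(im[260:440,220:370],None,fx=2.6,fy=2.6,interpolation=2);b=cv2.resize(t[170:300,170:325],None,fx=2.6,fy=2.6,interpolation=2)
o=np.zeros((470,800,3),np.uint8);o[:a.shape[0],:390]=a;o[:b.shape[0],395:395+b.shape[1]]=b
cv2.imwrite('pics/f4.png',o);go((0,0,0))"
```

```text
t: 53.38
tcp_pos: [0.5997, 0.2631, 0.0422]
tcp_rot: [-2.095, -2.34, 0.001]
wrist_force: [-0.8, 0.4, 4.4]
width: 0.495
t: 54.88
tcp_pos: [0.6389, -0.0883, 0.2058]
tcp_rot: [2.095, 2.341, 0.0]
wrist_force: [0.5, 0.7, 0.4]
width: 0.7
t: 55.25
tcp_pos: [0.6454, -0.1455, 0.2054]
tcp_rot: [-2.095, -2.34, -0.001]
wrist_force: [-1.0, 1.4, -1.1]
width: 0.7
t 55.4 tcp [ 0.6458 -0.1434  0.2055] yaw_y 6.5 q7 0.53 F [0.0289 0.505  1.0168] w 0.702
spin 0.0 shift cm [ 21.54 -62.53  20.59] tilt -1.000
```

View pics/f4.png

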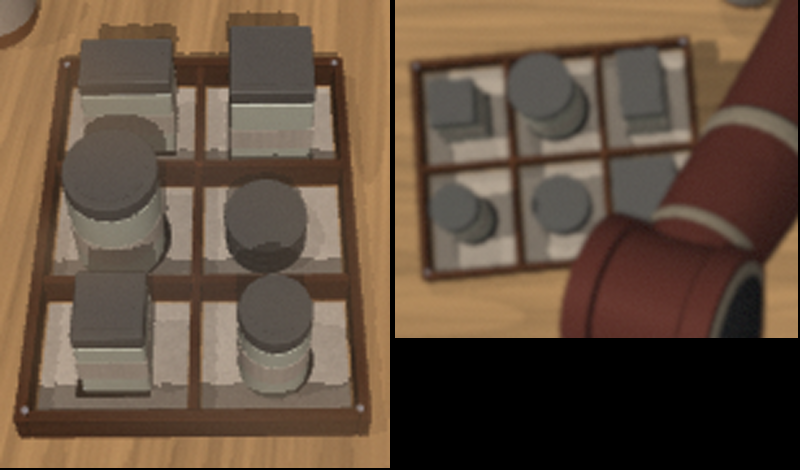

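All five jars stand upright in their slots, and the small square jar is centred on its card again.

```bash
python3 -c "
from station import r
r.job_done()"
```

```text
the job is handed in; nothing more can be done
```

The job is handed in: all five jars stand upright in the slots whose cards show their bases. It took about 55 s of the 210 s allowed.

- **Lids:** I pressed each lid down before lifting its jar. Each stopped hard within 0.5 mm of its home height, at about 10.7 to 14.2 N.
- **Order:** I moved the oblong jar first, because it was standing in the big round jar's slot. The small round, small square, big round and big square jars followed.
- **Small square jar:** the check after the last placement failed. This jar had shifted about 3.5 cm from the middle of its slot, against the divider. I don't know whether that was the announced knock or my own contact. I gripped it again and stood it back over its card.
- **Last checks:** the final side and top pictures show all five jars upright and centred, with the spare lids in place. In the top picture the arm hid part of the big square jar, but the side picture shows it whole.
- **Bottle, beaker and flask:** the bottle and beaker looked unmoved in the top picture before that last correction, as did the flask in the side picture. I didn't check them again after it.

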